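Snap a spare label holder onto the medicine-room rail

TASK

The spare label holder is lying on its end on the turntable. Lift it off, stand it on the bench by itself with its jaws down and let go, then take it again from above by its plate and press it straight down onto the round rail, between the two black collars, until both jaws snap under the tube and it sits fully home with its plate upright. Leave the bottles and vials standing.

Things in the scene. Friction and masses are not known exactly. Their poses are not given: they have to be found in the camera images.
- holder: Loose grey plastic label holder, about 75 g, 46 mm long: a C-shaped spring clip with a card plate on its back. Origin: on the axis of the tube it will clip; x along that tube, z from jaws to plate. It starts lying on one end: its x up, origin 23 mm above the disc, its z level, to the robot's right (world -y, within 0.65 rad). Stood on its toes on the bench, z is up and the origin 16 mm high.
- holder_plate (a point): Middle of the holder's card plate, 35 mm from the holder's origin along its z; same axes. The plate is 12 mm thick in y, 46 mm long in x (-23 to 23) and spans z = 18 to 52 mm from the holder's origin, with a blank white card on both faces. Below it the saddle, 32 mm wide in y, spans z = 11 to 19. Either end may go either way on the rail.
- holder_mouth (a point): Middle of the holder's mouth, 9 mm from its origin along -z; same axes. Two sprung jaws (y = +-12 to +-16 mm, hinged at z = 15) have inward lips here leaving a 15 mm gap, and flared toes down to z = -16, 36 mm apart over all. The lips meet the tube with the origin some 18 mm above the tube's axis; pushing them over takes about 10 N; then they pull it home, origin on the axis.
- turntable: Black foot of a white, freely spinning turntable: disc 240 mm in diameter, its top 30 mm above the bench, turning at the lightest touch. Origin at the centre of the foot's underside, on the spin axis. The holder lies on its right half; two small vials stand on its left half.
- rail: Fixed level steel tube, 22 mm in diameter, 340 mm long, on two posts 320 mm apart; its axis is 85 mm above the bench and runs along y. Origin on the bench below the tube's middle. A holder like the spare is already fitted on one half; the empty place is on the other. The bench is clear at x 0.42 to 0.52, y -0.04 to 0.10 (m, in front of the robot).
- bay: The empty place on the rail: two black rubber collars 34 mm in diameter, with 100 mm of free tube between them. Origin on the tube's axis midway between the collars; y along the tube, z up.
- vial_a: Small glass vial, 28 mm in diameter and 55 mm tall, standing on the left half of the turntable; origin at the centre of its underside, z up.
- vial_b: Small glass vial, 32 mm in diameter and 62 mm tall, standing on the left half of the turntable; origin at the centre of its underside, z up.
- saline: Clear bottle, 68 mm in diameter and 160 mm tall, standing on the bench on the robot's left; origin at the centre of its underside, z up.
Mind the look-alikes: they are no part of the job. Leave any orange look-alike of the holder alone.

How it is judged:
On the way:
1. the holder stands by itself on the bench, jaws down, let go (height (world z) of holder below 0.022 m and angle between holder's own z axis and vertical below 0.15 rad and contact force between the fingers and holder below 0.05 N and linear speed of holder below 0.02 m/s), for 0.2 s.
At the end, for the whole second after the job is handed in: The holder is snapped onto the rail between the two collars: its origin within 3 mm of the tube's axis and within 30 mm of the middle of the empty place along the tube, its length along the tube within 0.12 rad, its plate upright within 0.3 rad, and at rest (x of holder in the frame of bay between -0.003 and 0.003 m and z of holder in the frame of bay between -0.003 and 0.003 m and y of holder in the frame of bay between -0.03 and 0.03 m and angle between the x axis of holder and the y axis of bay, either way round below 0.12 rad and angle between holder's own z axis and vertical below 0.3 rad and linear speed of holder below 0.02 m/s); the robot touches nothing.
It fails at once if a vial or the bottle is knocked over (angle between any of vial_a, vial_b, saline's own z axis and vertical above 0.6 rad).
It also fails if it takes over 58 s, if anything falls off the work surface, if the arm or the gripper's body presses on something with over 40 N, if the wrist force passes 120 N, or if a joint passes its speed limit or range.

ROBOT

A 6-joint arm with a two-finger parallel gripper is mounted at the origin on the work surface. World frame = base frame: x ahead of the robot, y to its left, z up, the work surface at z = 0. Lengths are in m, angles in rad, forces in N, time in s.
With the tool pointing down it reaches from about 0.35 to 0.775 m from the base axis. Payload 5.5 kg.
Tool frame: the origin (TCP) lies midway between the tips of the shut fingers; the grasp point (between the pads) lies 19 mm behind it (env.tcp_to_grasp is the distance from the TCP to the grasp point, in m); z points along the fingers, y is the direction in which the jaws open and shut (so a half turn about z gives the same grasp; the last joint's range is limited). The gripper opens to 85 mm and grips with 20 to 120 N. Pads are 22 mm wide; open, the fingers measure 114 mm over their backs; the gripper's body (76 mm by 85 mm) begins 54 mm behind the grasp point. The pads swing forward as they close: fully open they stand 13 mm farther back than shut.
Start: joints at [1.11, 0.313, 0.046, 1.304, 0, 1.431], TCP at [0.181, 0.546, 0.231] pointing down, gripper open.
Joint ranges: [-2.76, 2.76], [-0.86, 1.69], [-1.03, 1.26], [-2.2, 2.34], [-1.47, 1.5], [-3.14, 3.14]. Speed limits (rad/s): [2.57, 2.57, 3.14, 3.14, 3.14, 3.14].

INTERFACE

Orientations are given as a unit quaternion [w, x, y, z].
In Python, from workcell import get_state, viewer, hand_in, finder, env gives the robot as it stands.
- The arm moves only by the tool arm_command, never from a script. Its argument "motion" is a list of rows, each an object of numbers: "x", "y", "z": the shift along the tool's x, y, z in mm; "rx", "ry", "rz": the turn, a rotation vector about the tool's x, y, z in degrees; "hand": the closure, from -1 (fully open) to 1 (shut). A call has 1 to 10 rows; each row is the pose to reach, as a shift and turn from the pose commanded when the call began, along the tool's axes at that moment; what a row does not reach only later rows make up. A row lasts 1/8 s, in which the tool goes at most 62.5 mm and 10.7 degrees, less where a joint would pass 70% of its speed; a pose out of reach is approached as far as the arm can. A call with a gripper value outside its range is refused whole. The fingers move at their own pace and stop on an object; "force" is the grip in N (left out, the last holds). Time passes only in rows, so rows that repeat a pose let the fingers close. It gives the time, the measured TCP pose, the force and the opening at its end, in the units of the state.
- get_state(): the state, without advancing time (a new reading comes with each control period).
- viewer.read_camera(name): name is "side" or "top" or "wrist"; returns a dict with "image" (400x640x3 uint8, red, green, blue), "z_map" (400x640 float32, m along the optical axis (not along the pixel's ray), 0 where there is no reading), "intrinsics" (3x3 intrinsics, pixels), "k1" (the pictures are not rectified: a ray, as slopes to the right and down, at radius r is drawn at 1 + k1 r^2 times it, then the intrinsics apply), "rvec" (rotation vector, rad) and "tvec" (3), from world to camera coordinates, as OpenCV has them. Camera axes: x right, y down, z forward; pixel columns grow to the right and rows downward; lengths in m; the calibration is good to about 2 mm. A picture is of the moment at which its call begins.
- hand_in(): hands the job in, once; it reports no verdict.
Trained networks look in a picture, given as the dict that the camera call returned (one of the last four; its "shot" number tells which), for a name from the list of things; names that differ only in an ending like _2 or _b are one class to them, and where a whole thing is asked for, a point or a joint stands for the part that bears it (a point fixed in the world has none). Each returns a list of dicts, best first, with "score" (0 to 1); they miss things now and then, are a little off and sometimes report something else, mostly with a low value. They report only what shows in the picture. A call takes as long as a camera call. They do not tell look-alikes from the thing itself.
- finder.find_in(picture, query): "at" ([column, row] in pixels, amid what is visible of it).
- finder.masks_of(picture, query): "region" (400x640 bool, what is visible of it) and "at" ([column, row] in pixels, amid what is visible of it).
The state is a dict: "clock": time; "joint_pos": joint angles; "qvel": joint speeds; "tau": joint torques, N m; "tcp_pos": TCP position; "orientation": TCP orientation; "wrist_force": force on the tool from outside, world axes, zero at the start; "ft_torque": the same for the moment, N m; "finger_gap": finger opening in m.
Only numpy, scipy, OpenCV 4.12 (cv2) and the standard library are available. Lean on these libraries where they do the work, as an engineer would, in place of code of your own. Each camera call takes 0.05 s, during which the arm holds its last target.

## Working session

There is one attempt and no reset: what is moved stays moved. The work goes in short steps, Python scripts to look and compute and a tool call to move; the robot and the scene stay as the last step left them, time stands still between calls to the robot, and variables do not carry over. Pictures are saved under pics/ and viewed, and the job is handed in when it is done.

Besides the shell and the picture viewer there is one more tool, called after ">>>" by a JSON object that holds its "op" and its "data", one argument or row to a line. arm_command: Moves the arm, as the interface text tells. Its arguments: {"type":"object","properties":{"motion":{"type":"array","items":{"type":"object","properties":{"x":{"type":"number"},"y":{"type":"number"},"z":{"type":"number"},"rx":{"type":"number"},"ry":{"type":"number"},"rz":{"type":"number"},"hand":{"type":"number"}}}},"force":{"type":"number"}},"required":["motion"]}

```bash
ls; mkdir -p pics
cat > h.py <<'E'
import numpy as np, cv2
from workcell import get_state, viewer, hand_in, finder, env
def cam(p):
    R,_=cv2.Rodrigues(np.array(p["rvec"],float)); return R,np.array(p["tvec"],float).reshape(3)
def rays(p,uv):
    K=np.array(p["intrinsics"],float); k1=p["k1"]
    uv=np.asarray(uv,float).reshape(-1,1,2)
    d=np.array([k1,0,0,0,0.])
    return cv2.undistortPointsIter(uv,K,d,None,None,(3,100,1e-12)).reshape(-1,2)
def cloud(p):
    z=p["z_map"]; h,w=z.shape
    u,v=np.meshgrid(np.arange(w),np.arange(h))
    s=rays(p,np.stack([u,v],-1).reshape(-1,2)).reshape(h,w,2)
    c=np.concatenate([s*z[...,None],z[...,None]],-1)
    R,t=cam(p)
    W=(c-t)@R
    W[z==0]=np.nan
    return W
def at_height(p,uv,h):
    s=rays(p,uv); R,t=cam(p)
    C=-R.T@t; d=np.c_[s,np.ones(len(s))]@R
    return C+d*((h-C[2])/d[:,2])[:,None]
def save(p,n,scale=1): cv2.imwrite("pics/"+n,cv2.resize(p["image"][...,::-1],None,fx=scale,fy=scale))
def proj(p,X):
    K=np.array(p["intrinsics"],float)
    return cv2.projectPoints(np.asarray(X,float).reshape(-1,3),np.array(p["rvec"],float),np.array(p["tvec"],float),K,np.array([p["k1"],0,0,0,0.]))[0].reshape(-1,2)
E
python3 - <<'E'
from h import *
import pickle
for n in ["top","side"]:
    p=viewer.read_camera(n); save(p,n+"0.png"); pickle.dump(p,open(n+"0.pkl","wb"))
    R,t=cam(p); print(n,-R.T@t,p["k1"],p["intrinsics"])
    for q in ["holder","holder_plate","holder_mouth","turntable","rail","bay","vial_a","saline"]:
        r=finder.find_in(p,q); print(q,[(np.round(a["at"]),round(a["score"],2)) for a in r[:4]])
print(get_state())
E
```

```text
pics
top [ 0.31220576 -0.0250992   1.25632159] -0.10660646737004018 [[429.62627906   0.         318.85020915]
 [  0.         429.62627906 203.95752731]
 [  0.           0.           1.        ]]
holder [(array([466., 173.]), 0.85), (array([321., 245.]), 0.64), (array([400., 228.]), 0.25)]
holder_plate [(array([323., 247.]), 0.73), (array([425., 235.]), 0.6), (array([471., 170.]), 0.58)]
holder_mouth [(array([322., 244.]), 0.71), (array([467., 171.]), 0.65), (array([423., 235.]), 0.54)]
turntable [(array([398., 228.]), 0.69)]
rail [(array([266., 174.]), 0.77)]
bay [(array([268., 173.]), 0.49)]
vial_a [(array([380., 242.]), 0.67), (array([379., 215.]), 0.55)]
saline [(array([168., 230.]), 0.93)]
side [ 0.17913472 -0.73309281  0.67845363] -0.021502368522611413 [[379.16074144   0.         321.78287581]
 [  0.         379.16074144 196.2907459 ]
 [  0.           0.           1.        ]]
holder [(array([343., 292.]), 0.79), (array([282., 231.]), 0.59), (array([468., 319.]), 0.58)]
holder_plate [(array([462., 321.]), 0.93), (array([345., 296.]), 0.88), (array([282., 229.]), 0.61)]
holder_mo
[... 274 characters left out ...]
 [(array([245., 135.]), 0.96)]
{'clock': 0.9, 'joint_pos': array([1.11039782e+00, 3.13157990e-01, 4.61052266e-02, 1.30362747e+00,
       2.57884429e-05, 1.43118692e+00]), 'qvel': array([-0.00017244,  0.00062868, -0.00066441, -0.00125423,  0.00095972,
        0.00097874]), 'tau': array([-9.68963627e-05, -4.80445755e+01,  2.98814714e+01, -1.35126415e-04,
       -8.01307010e-05, -7.77512668e-07]), 'tcp_pos': array([0.18132784, 0.54569456, 0.23134924]), 'orientation': array([4.83552069e-06, 1.59707706e-01, 9.87164345e-01, 5.92634300e-05]), 'wrist_force': array([ 0.35198186, -0.00314576,  0.33860729]), 'ft_torque': array([-0.02802181,  0.0028511 , -0.0352233 ]), 'finger_gap': 0.08554550759009193}
```

View pics/top0.png

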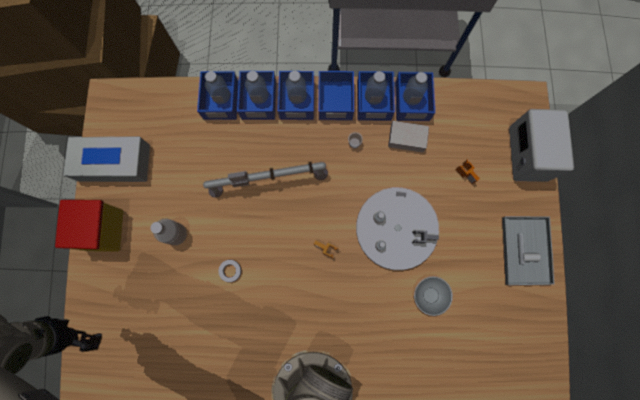

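View pics/side0.png

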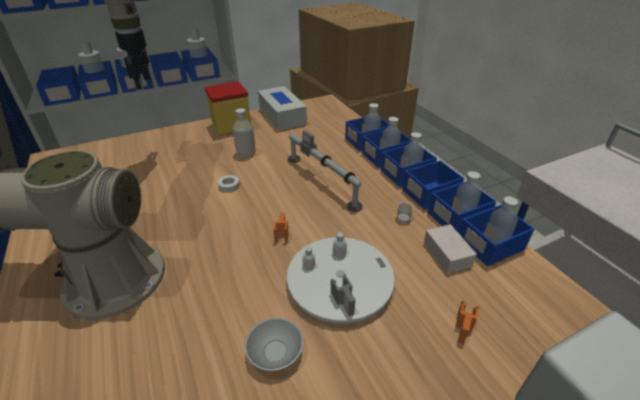

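Run:
```python
from h import *
import pickle
p=pickle.load(open("top0.pkl","rb"))
im=p["image"][...,::-1]
a=cv2.resize(im[150:210,195:335],None,fx=5.5,fy=5.5,interpolation=cv2.INTER_CUBIC)
b=cv2.resize(im[185:275,350:445],None,fx=6,fy=6,interpolation=cv2.INTER_CUBIC)
cv2.imwrite("pics/c1.png",a);cv2.imwrite("pics/c2.png",b)
W=cloud(p)
for (u,v) in [(318,245),(425,237),(398,228),(380,216),(265,176),(168,232),(300,300)]: print(u,v,np.round(W[v,u],4))
# rail fit
m=(W[...,2]>0.08)&(W[...,2]<0.1); uu=np.zeros_like(m); uu[155:200,195:335]=1; m&=uu.astype(bool)
P=W[m]; c=np.median(P,0); 
line=cv2.fitLine(P[:,:2].astype(np.float32),cv2.DIST_HUBER,0,0.01,0.01).ravel(); print("rail",line,c,P[:,2].max(), P[:,1].min(),P[:,1].max(), np.degrees(np.arctan2(line[0],line[1])))
# holder
m=(W[...,2]>0.06)&(W[...,2]<0.1); uu=np.zeros_like(m); uu[215:260,400:445]=1; m&=uu.astype(bool)
P=W[m];print(len(P));print(np.round(P[::4],3)[:60])
```

```text
318 245 [ 0.4102 -0.0123  0.045 ]
425 237 [ 0.4323 -0.3089  0.0743]
398 228 [ 0.4617 -0.241   0.0347]
380 216 [ 0.4874 -0.1819  0.0919]
265 176 [0.5969 0.1372 0.0935]
168 232 [0.4337 0.3927 0.1191]
300 300 [ 0.2548  0.0383 -0.0032]
rail [ 0.17925829 -0.983802    0.5957465   0.15494606] [0.60182916 0.13257984 0.09414468] 0.0999483772977831 -0.0299464190738675 0.3135538632644884 169.67343
160
[[ 0.455 -0.282  0.073]
 [ 0.452 -0.287  0.073]
 [ 0.451 -0.298  0.077]
 [ 0.451 -0.309  0.078]
 [ 0.448 -0.286  0.079]
 [ 0.449 -0.298  0.077]
 [ 0.449 -0.309  0.076]
 [ 0.446 -0.284  0.074]
 [ 0.446 -0.306  0.075]
 [ 0.445 -0.284  0.06 ]
 [ 0.443 -0.309  0.076]
 [ 0.441 -0.309  0.073]
 [ 0.44  -0.319  0.078]
 [ 0.438 -0.306  0.076]
 [ 0.438 -0.317  0.076]
 [ 0.437 -0.327  0.08 ]
 [ 0.438 -0.34   0.073]
 [ 0.435 -0.308  0.079]
 [ 0.435 -0.321  0.073]
 [ 0.435 -0.331  0.077]
 [ 0.435 -0.342  0.078]
 [ 0.432 -0.311  0.078]
 [ 0.432 -0.323  0.075]
 [ 0.432 -0.333  0.079]
 [ 0.432 -0.344  0.079]
 [ 0.429 -0.311  0.076]
 [ 0.43  -0.323  0.074]
 [ 0.43  -0.334  0.075]
 [ 0.429 -0.344  0.079]
 [ 0.428 -0.305  0.065]
 [ 0.427 -0.314  0.076]
 [ 0.427 -0.329  0.072]
 [ 0.427 -0.341  0.07 ]
 [ 0.424 -0.287  0.071]
 [ 0.424 -0.297  0.076]
 [ 0.423 -0.307  0.08 ]
 [ 0.421 -0.28   0.075]
 [ 0.421 -0.293  0.08 ]
 [ 0.421 -0.306  0.075]
 [ 0.419 -0.305  0.065]]
```

View pics/c1.png

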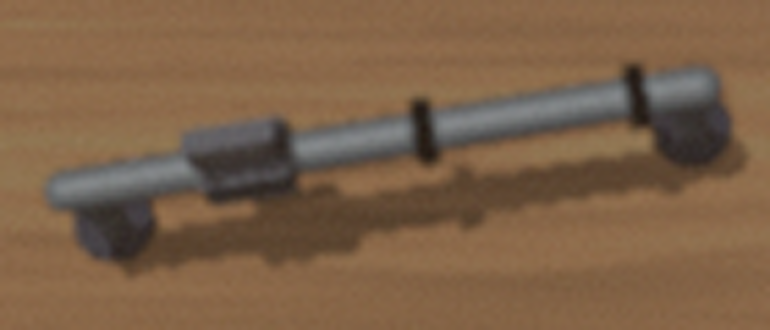

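View pics/c2.png

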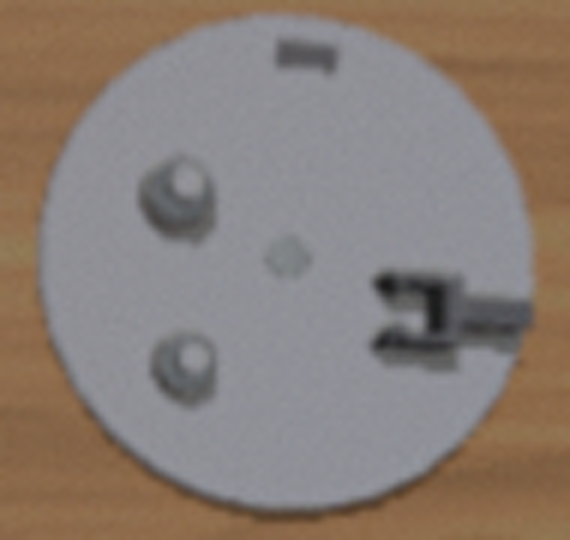

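```bash
cat >> h.py <<'E'
from scipy.spatial.transform import Rotation as Ro
def tool(yaw=0.,tilt=0.):
    # tool y at yaw (rad) from world X; tilt deg about tool y (z leans to tool +x)
    R=np.array([[0,1,0],[1,0,0],[0,0,-1.]]).T  # columns x=+Y,y=+X,z=-Z
    return Ro.from_euler('z',yaw)*Ro.from_matrix(R)*Ro.from_euler('y',tilt,degrees=True)
def cur():
    s=get_state(); q=s["orientation"]; return s["tcp_pos"],Ro.from_quat([q[1],q[2],q[3],q[0]]),s
def plan(pos,R,grasp=False):
    p,r,s=cur()
    pos=np.asarray(pos,float)
    if grasp: pos=pos+R.apply([0,0,env.tcp_to_grasp])
    d=r.inv().apply(pos-p)*1000; rv=(r.inv()*R).as_rotvec(degrees=True)
    print("xyz",np.round(d,1),"rot",np.round(rv,1))
E
python3 - <<'E'
from h import *
plan([.45,.25,.33],tool(0.9,0))
plan([.50,-.1,.33],tool(0.3,0))
plan([.44,-.42,.25],tool(0,30))
E
```

```text
xyz [-348.2 -195.9  -98.7] rot [ 0.  -0.  20.1]
xyz [-506.  -512.3  -98.7] rot [ 0.  -0.  54.4]
xyz [-550.  -834.9  -18.8] rot [-18.7  26.   69.9]
```

>>> {"op": "arm_command", "data": {
  "motion": [
    {"x": -348, "y": -196, "z": -99, "rz": 20},
    {"x": -348, "y": -196, "z": -99, "rz": 20},
    {"x": -348, "y": -196, "z": -99, "rz": 20},
    {"x": -348, "y": -196, "z": -99, "rz": 20},
    {"x": -348, "y": -196, "z": -99, "rz": 20},
    {"x": -348, "y": -196, "z": -99, "rz": 20},
    {"x": -506, "y": -512, "z": -99, "rz": 54},
    {"x": -506, "y": -512, "z": -99, "rz": 54},
    {"x": -506, "y": -512, "z": -99, "rz": 54},
    {"x": -506, "y": -512, "z": -99, "rz": 54}
  ]
}}

```text
invalid input at $.motion[0]: expected keys x, y, z, rx, ry, rz, hand
```

Run:
```python
from h import *
print(cur()[2]["joint_pos"])
plan([.50,-.1,.33],tool(0.3,0))
plan([.435,-.42,.23],tool(0,30))
```

```text
[1.11039782e+00 3.13157990e-01 4.61052266e-02 1.30362747e+00
 2.57884429e-05 1.43118692e+00]
xyz [-506.  -512.3  -98.7] rot [ 0.  -0.  54.4]
xyz [-545.2 -836.4    1.2] rot [-18.7  26.   69.9]
```

>>> {"op": "arm_command", "data": {
  "motion": [
    {"x": -348, "y": -196, "z": -99, "rx": 0, "ry": 0, "rz": 20, "hand": -1},
    {"x": -348, "y": -196, "z": -99, "rx": 0, "ry": 0, "rz": 20, "hand": -1},
    {"x": -348, "y": -196, "z": -99, "rx": 0, "ry": 0, "rz": 20, "hand": -1},
    {"x": -348, "y": -196, "z": -99, "rx": 0, "ry": 0, "rz": 20, "hand": -1},
    {"x": -348, "y": -196, "z": -99, "rx": 0, "ry": 0, "rz": 20, "hand": -1},
    {"x": -348, "y": -196, "z": -99, "rx": 0, "ry": 0, "rz": 20, "hand": -1},
    {"x": -506, "y": -512, "z": -99, "rx": 0, "ry": 0, "rz": 54, "hand": -1},
    {"x": -506, "y": -512, "z": -99, "rx": 0, "ry": 0, "rz": 54, "hand": -1},
    {"x": -506, "y": -512, "z": -99, "rx": 0, "ry": 0, "rz": 54, "hand": -1},
    {"x": -506, "y": -512, "z": -99, "rx": 0, "ry": 0, "rz": 54, "hand": -1}
  ]
}}

```text
clock: 2.15
tcp_pos: [0.4745, 0.029, 0.3275]
orientation: [0.0, 0.591, 0.806, 0.0]
wrist_force: [1.5, 0.1, 0.1]
finger_gap: 0.0852
```

Run:
```python
from h import *
print(cur()[2]["joint_pos"])
plan([.50,-.1,.33],tool(0.3,0))
plan([.435,-.42,.23],tool(0,30))
```

```text
[-1.08245998e-01  1.06945463e-01  1.91729987e-02  1.48208703e+00
  1.87328882e-04  1.15721827e+00]
xyz [-130.7  -14.4   -2.5] rot [0.1 0.  0.3]
xyz [-416.3 -172.7   97.5] rot [-4.5 29.8 17.1]
```

>>> {"op": "arm_command", "data": {
  "motion": [
    {"x": -130, "y": -14, "z": -2, "rx": 0, "ry": 0, "rz": 0, "hand": -1},
    {"x": -130, "y": -14, "z": -2, "rx": 0, "ry": 0, "rz": 0, "hand": -1},
    {"x": -416, "y": -173, "z": 97, "rx": -4.5, "ry": 30, "rz": 17, "hand": -1},
    {"x": -416, "y": -173, "z": 97, "rx": -4.5, "ry": 30, "rz": 17, "hand": -1},
    {"x": -416, "y": -173, "z": 97, "rx": -4.5, "ry": 30, "rz": 17, "hand": -1},
    {"x": -416, "y": -173, "z": 97, "rx": -4.5, "ry": 30, "rz": 17, "hand": -1},
    {"x": -416, "y": -173, "z": 97, "rx": -4.5, "ry": 30, "rz": 17, "hand": -1},
    {"x": -416, "y": -173, "z": 97, "rx": -4.5, "ry": 30, "rz": 17, "hand": -1},
    {"x": -416, "y": -173, "z": 97, "rx": -4.5, "ry": 30, "rz": 17, "hand": -1},
    {"x": -416, "y": -173, "z": 97, "rx": -4.5, "ry": 30, "rz": 17, "hand": -1}
  ]
}}

```text
clock: 3.4
tcp_pos: [0.4356, -0.4173, 0.2304]
orientation: [-0.185, 0.681, 0.684, 0.184]
wrist_force: [0.6, -0.2, -0.9]
finger_gap: 0.0854
```

Run:
```python
from h import *
import pickle
print(cur()[2]["joint_pos"],cur()[0])
p=viewer.read_camera("wrist"); save(p,"w1.png"); pickle.dump(p,open("w1.pkl","wb"))
R,t=cam(p); print(-R.T@t, R[2])
```

```text
[-1.02782214  0.77337408  0.66527491  1.92746289  0.26040636  0.47719675] [ 0.43556837 -0.41733307  0.23039519]
[ 0.43477302 -0.42793114  0.39014678] [-0.00178837  0.24529353 -0.96944721]
```

View pics/w1.png

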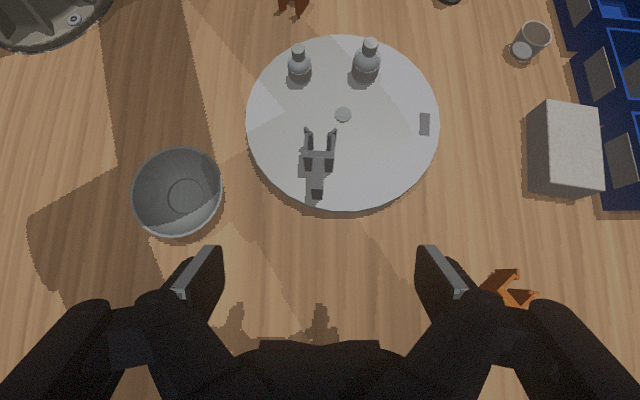

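Run:
```python
from h import *
import pickle
p=pickle.load(open("w1.pkl","rb"))
im=p["image"][...,::-1]
a=cv2.resize(im[115:210,270:370],None,fx=6,fy=6,interpolation=cv2.INTER_CUBIC)
cv2.imwrite("pics/c3.png",a)
W=cloud(p)
print(np.round(W[110:118:3,[300,343,380]],3))
sub=np.zeros(W.shape[:2],bool); sub[120:205,290:350]=1
P=W[sub&(W[...,2]>0.068)&(W[...,2]<.09)]
print(len(P),np.nanmedian(P[:,2]))
for y0 in np.arange(-.37,-.26,.008):
    q=P[(P[:,1]>=y0)&(P[:,1]<y0+.008)]
    if len(q): print(round(y0,3),len(q),np.round(np.percentile(q[:,0],[2,50,98]),3))
```

```text
[[[ 0.41  -0.233  0.031]
  [ 0.463 -0.235  0.035]
  [ 0.509 -0.232  0.031]]

 [[ 0.411 -0.238  0.033]
  [ 0.463 -0.239  0.035]
  [ 0.508 -0.236  0.03 ]]

 [[ 0.41  -0.241  0.03 ]
  [ 0.463 -0.243  0.035]
  [ 0.508 -0.241  0.032]]]
964 0.07702316406793987
-0.346 108 [0.426 0.432 0.438]
-0.338 95 [0.426 0.432 0.438]
-0.33 98 [0.427 0.433 0.439]
-0.322 92 [0.427 0.433 0.439]
-0.314 250 [0.419 0.434 0.449]
-0.306 106 [0.418 0.432 0.449]
-0.298 61 [0.419 0.422 0.45 ]
-0.29 109 [0.419 0.443 0.451]
-0.282 45 [0.418 0.422 0.452]
```

View pics/c3.png

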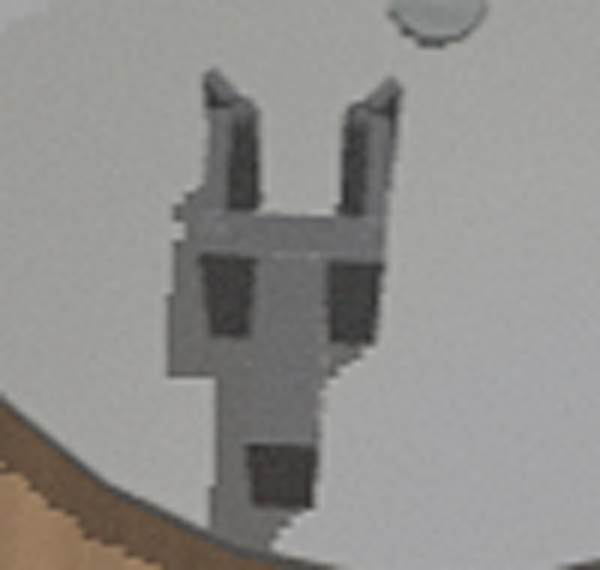

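Run:
```python
from h import *
R=tool(-.06,45); g=np.array([.4321,-.340,.058]); z=R.apply([0,0,1]); print(z)
plan(g-.08*z,R,True); plan(g,R,True)
```

```text
[ 0.04240096  0.70583437 -0.70710678]
xyz [-36.1  -6.  129. ] rot [-2.3 14.8  2.9]
xyz [-15.8  -2.3 206.3] rot [-2.3 14.8  2.9]
```

>>> {"op": "arm_command", "data": {
  "motion": [
    {"x": -36, "y": -6, "z": 60, "rx": -2.3, "ry": 14.8, "rz": 2.9, "hand": -1},
    {"x": -36, "y": -6, "z": 90, "rx": -2.3, "ry": 14.8, "rz": 2.9, "hand": -1},
    {"x": -36, "y": -6, "z": 129, "rx": -2.3, "ry": 14.8, "rz": 2.9, "hand": -1},
    {"x": -36, "y": -6, "z": 129, "rx": -2.3, "ry": 14.8, "rz": 2.9, "hand": -1},
    {"x": -36, "y": -6, "z": 129, "rx": -2.3, "ry": 14.8, "rz": 2.9, "hand": -1}
  ]
}}

```text
clock: 4.08
tcp_pos: [0.4301, -0.3843, 0.1035]
orientation: [-0.261, 0.672, 0.634, 0.278]
wrist_force: [0.3, -0.9, 0.5]
finger_gap: 0.0856
```

Run:
```python
from h import *
print(cur()[2]["joint_pos"],cur()[0])
R=tool(-.06,45); g=np.array([.4321,-.340,.058]); z=R.apply([0,0,1]); print(z)
plan(g-.08*z,R,True); plan(g,R,True)
p=viewer.read_camera("wrist"); save(p,"w2.png")
W=cloud(p)
P=W.reshape(-1,3); P=P[(P[:,2]>0.068)&(P[:,2]<.083)&(abs(P[:,0]-.435)<.03)&(abs(P[:,1]+.315)<.05)]
print(len(P),np.nanmedian(P[:,2]))
for y0 in np.arange(-.354,-.26,.008):
    q=P[(P[:,1]>=y0)&(P[:,1]<y0+.008)]
    if len(q): print(round(y0,3),len(q),np.round(np.percentile(q[:,0],[2,50,98]),4))
```

```text
[-1.06978879  0.93450112  0.51144861  1.84743181  0.38478355  0.41715247] [ 0.43012414 -0.38429151  0.10349799]
[ 0.04240096  0.70583437 -0.70710678]
xyz [-0.8 -0.7  2.2] rot [0.  0.2 0.1]
xyz [-0.6 -0.7 82.2] rot [0.  0.2 0.1]
2226 0.07699061977942488
-0.346 322 [0.4259 0.4318 0.4379]
-0.338 223 [0.4264 0.4323 0.4385]
-0.33 203 [0.4268 0.4326 0.4385]
-0.322 195 [0.4271 0.433  0.439 ]
-0.314 625 [0.418  0.4341 0.4488]
-0.306 200 [0.4184 0.4345 0.4497]
-0.298 116 [0.4186 0.4461 0.45  ]
-0.29 257 [0.4188 0.4272 0.4502]
-0.282 85 [0.4177 0.4217 0.4521]
```

View pics/w2.png

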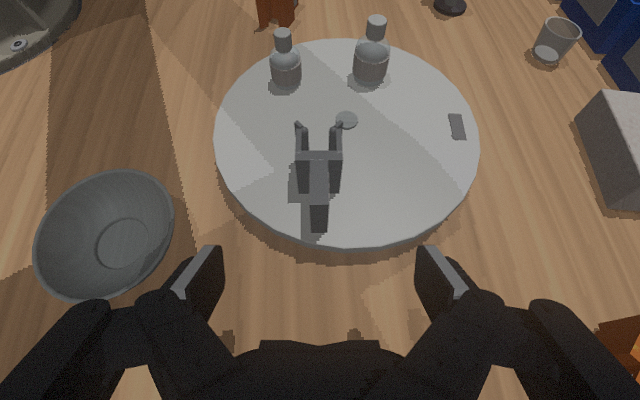

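>>> {"op": "arm_command", "data": {
  "force": 40,
  "motion": [
    {"x": -0.5, "y": -0.7, "z": 30, "rx": 0, "ry": 0.2, "rz": 0, "hand": -1},
    {"x": -0.5, "y": -0.7, "z": 60, "rx": 0, "ry": 0.2, "rz": 0, "hand": -1},
    {"x": -0.5, "y": -0.7, "z": 81, "rx": 0, "ry": 0.2, "rz": 0, "hand": -1},
    {"x": -0.5, "y": -0.7, "z": 81, "rx": 0, "ry": 0.2, "rz": 0, "hand": -1},
    {"x": -0.5, "y": -0.7, "z": 81, "rx": 0, "ry": 0.2, "rz": 0, "hand": 0},
    {"x": -0.5, "y": -0.7, "z": 81, "rx": 0, "ry": 0.2, "rz": 0, "hand": 0.4},
    {"x": -0.5, "y": -0.7, "z": 81, "rx": 0, "ry": 0.2, "rz": 0, "hand": 1},
    {"x": -0.5, "y": -0.7, "z": 81, "rx": 0, "ry": 0.2, "rz": 0, "hand": 1},
    {"x": -0.5, "y": -0.7, "z": 81, "rx": 0, "ry": 0.2, "rz": 0, "hand": 1},
    {"x": -0.5, "y": -0.7, "z": 81, "rx": 0, "ry": 0.2, "rz": 0, "hand": 1}
  ]
}}

```text
clock: 5.38
tcp_pos: [0.4317, -0.3275, 0.0432]
orientation: [-0.264, 0.672, 0.633, 0.28]
wrist_force: [-0.1, -2.3, 2.3]
finger_gap: 0.0115
```

Run:
```python
from h import *
p,r,s=cur(); print(s["finger_gap"],s["joint_pos"],p, r.apply([0,0,1]),p-r.apply([0,0,env.tcp_to_grasp]), s["wrist_force"])
p=viewer.read_camera("wrist"); save(p,"w3.png")
```

```text
0.011545732497527989 [-1.02843446  0.89396459  0.26724958  1.63679881  0.41383429  0.45178079] [ 0.43169214 -0.32746327  0.04317014] [ 0.04260517  0.70836885 -0.70455545] [ 0.43089542 -0.34070977  0.05634533] [-0.07362563 -2.26470969  2.31418907]
```

View pics/w3.png

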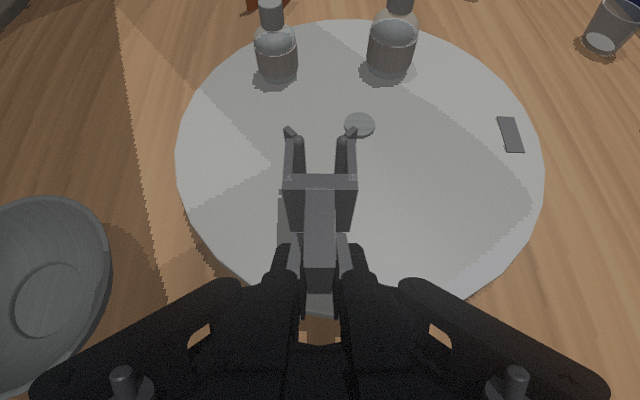

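```bash
cat >> h.py <<'E'
def Hpose(o,yaw_x=None,zdir=None,up='z'):
    pass
def mat(p,R):
    M=np.eye(4); M[:3,:3]=R.as_matrix() if hasattr(R,'as_matrix') else R; M[:3,3]=p; return M
def planM(M): plan(M[:3,3],Ro.from_matrix(M[:3,:3]))
def Hstand(o,yaw):  # x_h = Y rotated by yaw, z up
    x=np.array([-np.sin(yaw),np.cos(yaw),0]); z=np.array([0,0,1.]); return mat(o,np.c_[x,np.cross(z,x),z])
E
python3 - <<'E'
from h import *
p,r,s=cur()
z=np.array([-.05,-1,0]); z/=np.linalg.norm(z); x=np.array([0,0,1.]); y=np.cross(z,x)
# y_h = plane at gripped centre line: origin lateral centered by fingers
H=mat([.4345,-.297,.053],np.c_[x,y,z]); T=mat(p,r)
G=np.linalg.inv(T)@H; np.save("G.npy",G); print(np.round(G,3))
plan(p+[0,0,.15],r)
for o in ([.475,.05,.17],[.475,.06,.0175]):
    M=Hstand(o,.18)@np.linalg.inv(G); print(M[:3,3]); planM(M)
E
```

```text
[[ 0.71  -0.008 -0.705  0.029]
 [-0.    -1.     0.011  0.001]
 [-0.705 -0.007 -0.71   0.015]
 [ 0.     0.     0.     1.   ]]
xyz [ 1.064e+02 -1.000e-01 -1.057e+02] rot [0. 0. 0.]
[0.47551732 0.04011899 0.20056979]
xyz [372.1  21.4 151.4] rot [ -0.6 -89.5 -15.3]
[0.47551732 0.05011899 0.04806979]
xyz [270.9  20.9 265.9] rot [ -0.6 -89.5 -15.3]
```

>>> {"op": "arm_command", "data": {
  "motion": [
    {"x": 14, "y": 0, "z": -14, "rx": 0, "ry": 0, "rz": 0, "hand": 1},
    {"x": 50, "y": 0, "z": -50, "rx": 0, "ry": 0, "rz": 0, "hand": 1},
    {"x": 85, "y": 0, "z": -85, "rx": 0, "ry": 0, "rz": 0, "hand": 1},
    {"x": 125, "y": 0, "z": -125, "rx": 0, "ry": 0, "rz": 0, "hand": 1},
    {"x": 125, "y": 0, "z": -125, "rx": 0, "ry": 0, "rz": 0, "hand": 1}
  ]
}}

```text
clock: 6.05
tcp_pos: [0.4326, -0.3286, 0.2253]
orientation: [-0.26, 0.672, 0.634, 0.279]
wrist_force: [-0.0, -0.1, -0.4]
finger_gap: 0.0116
```

Run:
```python
from h import *
p,r,s=cur(); print(p,s["finger_gap"],s["wrist_force"])
G=np.load("G.npy")
for o in ([.475,.055,.17],):
    M=Hstand(o,.18)@np.linalg.inv(G); planM(M)
p=viewer.read_camera("side"); save(p,"s1.png")
```

```text
[ 0.43258526 -0.32858435  0.22525679] 0.011582592359174353 [-0.04169786 -0.09682358 -0.39802421]
xyz [248.8  20.3 282.5] rot [ -0.4 -89.1 -15.2]
```

View pics/s1.png

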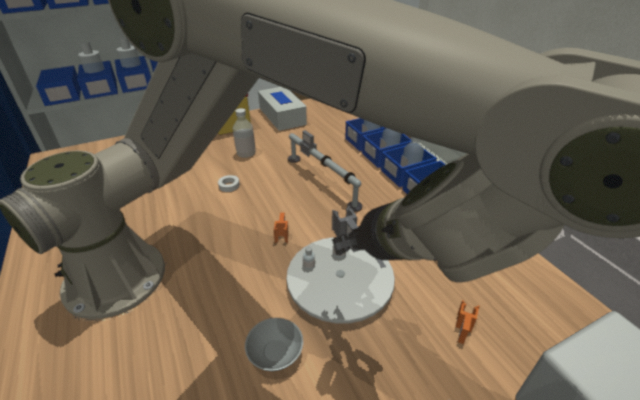

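>>> {"op": "arm_command", "data": {
  "motion": [
    {"x": 249, "y": 20, "z": 282, "rx": -0.4, "ry": -89, "rz": -15.2, "hand": 1},
    {"x": 249, "y": 20, "z": 282, "rx": -0.4, "ry": -89, "rz": -15.2, "hand": 1},
    {"x": 249, "y": 20, "z": 282, "rx": -0.4, "ry": -89, "rz": -15.2, "hand": 1},
    {"x": 249, "y": 20, "z": 282, "rx": -0.4, "ry": -89, "rz": -15.2, "hand": 1},
    {"x": 249, "y": 20, "z": 282, "rx": -0.4, "ry": -89, "rz": -15.2, "hand": 1},
    {"x": 249, "y": 20, "z": 282, "rx": -0.4, "ry": -89, "rz": -15.2, "hand": 1},
    {"x": 249, "y": 20, "z": 282, "rx": -0.4, "ry": -89, "rz": -15.2, "hand": 1},
    {"x": 249, "y": 20, "z": 282, "rx": -0.4, "ry": -89, "rz": -15.2, "hand": 1},
    {"x": 249, "y": 20, "z": 282, "rx": -0.4, "ry": -89, "rz": -15.2, "hand": 1},
    {"x": 249, "y": 20, "z": 282, "rx": -0.4, "ry": -89, "rz": -15.2, "hand": 1}
  ]
}}

```text
clock: 7.35
tcp_pos: [0.4725, 0.0471, 0.1949]
orientation: [0.29, 0.593, 0.712, -0.241]
wrist_force: [-0.6, -0.0, -1.4]
finger_gap: 0.0117
```

Run:
```python
from h import *
p,r,s=cur(); print(p,s["finger_gap"],s["wrist_force"],s["joint_pos"])
G=np.load("G.npy")
for o in ([.475,.055,.17],[.475,.055,.04]):
    M=Hstand(o,.18)@np.linalg.inv(G); planM(M)
p=viewer.read_camera("side"); save(p,"s2.png"); 
p=viewer.read_camera("wrist"); save(p,"w4.png"); 
import pickle; pickle.dump(p,open("w4.pkl","wb"))
```

```text
[0.4725063  0.0471329  0.19493618] 0.011683310278617109 [-0.5979455  -0.04530625 -1.35286315] [ 0.36801066  0.29316417 -0.29626586  1.15879139 -0.75631857  1.82702682]
xyz [-5.7  2.6 -2.3] rot [-0.3 -0.5  0.5]
xyz [85.   2.5 90.8] rot [-0.3 -0.5  0.5]
```

View pics/s2.png

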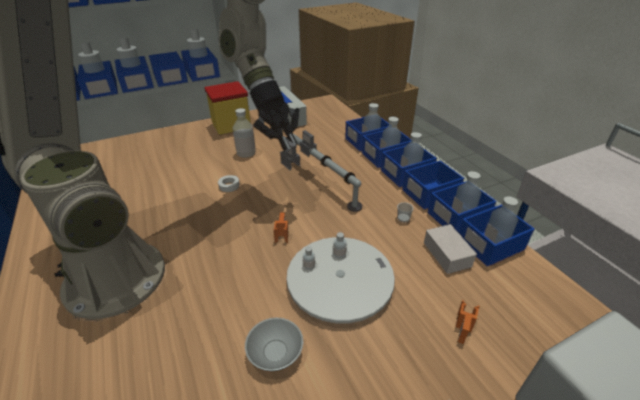

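View pics/w4.png

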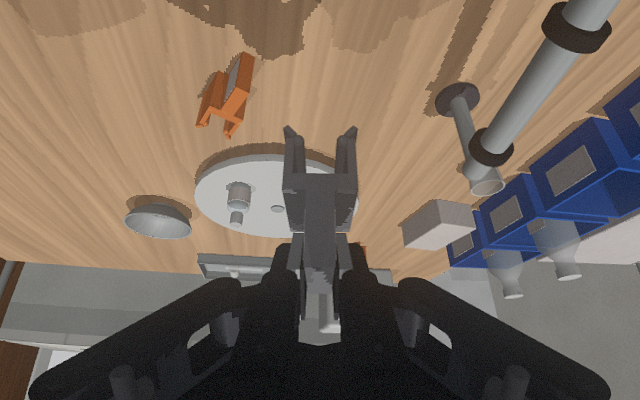

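```bash
cat >> h.py <<'E'
def endface(p,box,zr):
    W=cloud(p)[box[1]:box[3],box[0]:box[2]].reshape(-1,3)
    return W
E
python3 - <<'E'
from h import *
import pickle
p=pickle.load(open("w4.pkl","rb"))
cv2.imwrite("pics/c4.png",cv2.resize(p["image"][110:260,255:385,::-1],None,fx=4,fy=4))
cur_p,r,s=cur(); G=np.load("G.npy"); H=mat(cur_p,r)@G
print("pred H",np.round(H,3))
W=cloud(p)[110:245,270:370].reshape(-1,3)
h=(W-H[:3,3])@H[:3,:3]
m=(abs(h[:,0]-23)<1)|((abs(h[:,0]-.023)<.006)&(abs(h[:,1])<.02)&(h[:,2]>-.02)&(h[:,2]<.03))
q=h[m]; print(len(q))
A=np.c_[q[:,1:],np.ones(len(q))]
c=np.linalg.lstsq(A,q[:,0],rcond=None)[0]
for _ in range(5):
    e=abs(A@c-q[:,0])<.0025; c=np.linalg.lstsq(A[e],q[e,0],rcond=None)[0]
print("slope y,z (rad), offset",c,e.sum())
print("z range",np.percentile(q[e,2],[1,99]),"y",np.percentile(q[e,1],[1,99]))
E
```

```text
pred H [[-0.179 -0.984  0.006  0.473]
 [ 0.984 -0.179 -0.01   0.056]
 [ 0.011  0.005  1.     0.167]
 [ 0.     0.     0.     1.   ]]
3853
slope y,z (rad), offset [0.00054401 0.01025161 0.02429864] 3391
z range [-0.01752475  0.02949025] y [-0.01390334  0.01785091]
```

View pics/c4.png

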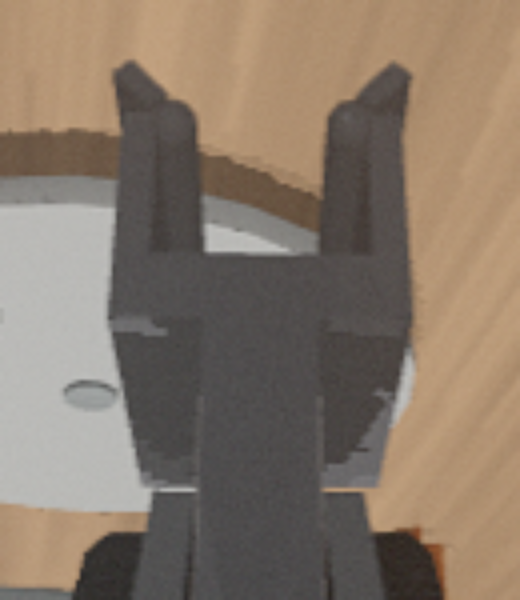

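>>> {"op": "arm_command", "data": {
  "motion": [
    {"x": 30, "y": 2.5, "z": 33, "rx": -0.3, "ry": -0.5, "rz": 0.5, "hand": 1},
    {"x": 60, "y": 2.5, "z": 64, "rx": -0.3, "ry": -0.5, "rz": 0.5, "hand": 1},
    {"x": 80, "y": 2.5, "z": 85, "rx": -0.3, "ry": -0.5, "rz": 0.5, "hand": 1},
    {"x": 90, "y": 2.5, "z": 96, "rx": -0.3, "ry": -0.5, "rz": 0.5, "hand": 1},
    {"x": 97, "y": 2.5, "z": 103, "rx": -0.3, "ry": -0.5, "rz": 0.5, "hand": 1},
    {"x": 97, "y": 2.5, "z": 103, "rx": -0.3, "ry": -0.5, "rz": 0.5, "hand": 1},
    {"x": 97, "y": 2.5, "z": 103, "rx": -0.3, "ry": -0.5, "rz": 0.5, "hand": 1}
  ]
}}

```text
clock: 8.32
tcp_pos: [0.479, 0.0442, 0.0574]
orientation: [0.298, 0.597, 0.706, -0.238]
wrist_force: [0.2, -0.9, -1.5]
finger_gap: 0.0112
```

Run:
```python
from h import *
p,r,s=cur(); print(p,s["finger_gap"],s["wrist_force"],s["joint_pos"])
G=np.load("G.npy");print(np.round(mat(p,r)@G,3))
for o in ([.475,.055,.019],[.475,.055,.016]):
    M=Hstand(o,.18)@np.linalg.inv(G); planM(M)
```

```text
[0.47902732 0.04417592 0.05742185] 0.011162589789108602 [ 0.16844839 -0.87518971 -1.54797602] [ 0.36239484  0.45355077 -0.45966638  0.8207865  -0.76784759  1.83094233]
[[-0.176 -0.984 -0.009  0.479]
 [ 0.984 -0.176 -0.002  0.054]
 [ 0.001 -0.009  1.     0.027]
 [ 0.     0.     0.     1.   ]]
xyz [ 6.6 -3.4  4.4] rot [ 0.2 -0.  -0.5]
xyz [ 8.7 -3.5  6.6] rot [ 0.2 -0.  -0.5]
```

>>> {"op": "arm_command", "data": {
  "motion": [
    {"x": 3, "y": 0, "z": 3, "rx": 0.2, "ry": 0, "rz": 0, "hand": 1},
    {"x": 5.5, "y": 0, "z": 5.5, "rx": 0.2, "ry": 0, "rz": 0, "hand": 1},
    {"x": 5.5, "y": 0, "z": 5.5, "rx": 0.2, "ry": 0, "rz": 0, "hand": 1}
  ]
}}

```text
clock: 8.7
tcp_pos: [0.4795, 0.0443, 0.0501]
orientation: [0.298, 0.596, 0.706, -0.239]
wrist_force: [-1.0, 2.4, 9.2]
finger_gap: 0.0117
```

Run:
```python
from h import *
p,r,s=cur(); print(p,s["finger_gap"],s["wrist_force"])
G=np.load("G.npy");print(np.round(mat(p,r)@G,4))
```

```text
[0.47951924 0.04428616 0.05013799] 0.011718585731234982 [-0.99887894  2.41854368  9.18513601]
[[-1.746e-01 -9.846e-01 -6.800e-03  4.793e-01]
 [ 9.846e-01 -1.746e-01  4.000e-04  5.420e-02]
 [-1.600e-03 -6.600e-03  1.000e+00  1.960e-02]
 [ 0.000e+00  0.000e+00  0.000e+00  1.000e+00]]
```

>>> {"op": "arm_command", "data": {
  "motion": [
    {"x": -0.8, "y": 0, "z": -0.8, "rx": 0, "ry": 0, "rz": 0, "hand": 1},
    {"x": -0.8, "y": 0, "z": -0.8, "rx": 0, "ry": 0, "rz": 0, "hand": 0.5},
    {"x": -0.8, "y": 0, "z": -0.8, "rx": 0, "ry": 0, "rz": 0, "hand": 0.2},
    {"x": -0.8, "y": 0, "z": -0.8, "rx": 0, "ry": 0, "rz": 0, "hand": -0.2},
    {"x": -0.8, "y": 0, "z": -0.8, "rx": 0, "ry": 0, "rz": 0, "hand": -0.4}
  ]
}}

```text
clock: 9.32
tcp_pos: [0.4784, 0.044, 0.0497]
orientation: [0.296, 0.597, 0.706, -0.24]
wrist_force: [0.4, -0.1, 0.1]
finger_gap: 0.0595
```

Run:
```python
from h import *
import pickle
p,r,s=cur(); print(p,s["finger_gap"],s["wrist_force"])
p=viewer.read_camera("wrist"); save(p,"w5.png");pickle.dump(p,open("w5.pkl","wb"))
```

```text
[0.47835841 0.0439578  0.04971951] 0.05948911927760867 [ 0.39224166 -0.10051851  0.1471011 ]
```

View pics/w5.png

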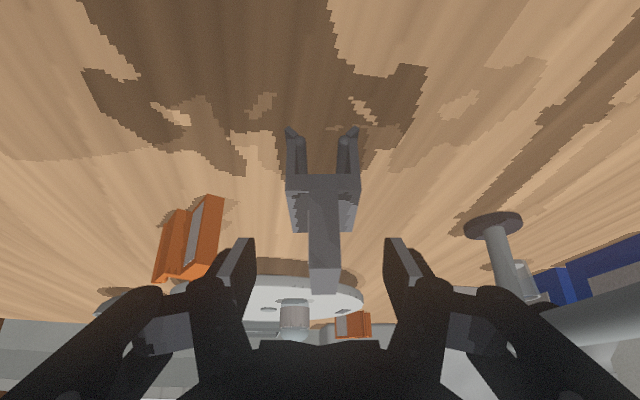

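>>> {"op": "arm_command", "data": {
  "motion": [
    {"x": 0, "y": 0, "z": -20, "rx": 0, "ry": 0, "rz": 0, "hand": -0.4},
    {"x": 0, "y": 0, "z": -60, "rx": 0, "ry": 0, "rz": 0, "hand": -0.4},
    {"x": 0, "y": 0, "z": -100, "rx": 0, "ry": 0, "rz": 0, "hand": -0.5},
    {"x": -5, "y": 0, "z": -130, "rx": 0, "ry": 10, "rz": 0, "hand": -0.6},
    {"x": -20, "y": 0, "z": -150, "rx": 0, "ry": 20, "rz": 0, "hand": -0.6},
    {"x": -40, "y": 0, "z": -150, "rx": 0, "ry": 30, "rz": 0, "hand": -0.6},
    {"x": -60, "y": 0, "z": -150, "rx": 0, "ry": 40, "rz": 0, "hand": -0.6},
    {"x": -80, "y": 0, "z": -140, "rx": 0, "ry": 45, "rz": 0, "hand": -0.6},
    {"x": -80, "y": 0, "z": -140, "rx": 0, "ry": 45, "rz": 0, "hand": -0.6}
  ]
}}

```text
clock: 10.5
tcp_pos: [0.4698, 0.0822, 0.2065]
orientation: [0.004, 0.645, 0.764, 0.007]
wrist_force: [0.3, 0.1, -0.3]
finger_gap: 0.0682
```

Run:
```python
from h import *
import pickle
p,r,s=cur(); print(p,s["finger_gap"],s["wrist_force"],r.apply([0,0,1]))
p=viewer.read_camera("wrist"); save(p,"w6.png");pickle.dump(p,open("w6.pkl","wb"))
for q in ["holder","holder_plate","holder_mouth"]:
    print(q,[(np.round(a["at"]),round(a["score"],2)) for a in finder.find_in(p,q)[:4]])
p=viewer.read_camera("side"); save(p,"s3.png");
```

```text
[0.46977454 0.08216776 0.20645926] 0.0681753801734887 [ 0.25680412  0.14071192 -0.30446462] [ 0.01612783  0.00598377 -0.99985203]
holder [(array([252., 252.]), 0.82), (array([322., 202.]), 0.64)]
holder_plate [(array([319., 201.]), 0.74), (array([252., 248.]), 0.73)]
holder_mouth [(array([250., 246.]), 0.79), (array([320., 199.]), 0.69)]
```

View pics/w6.png

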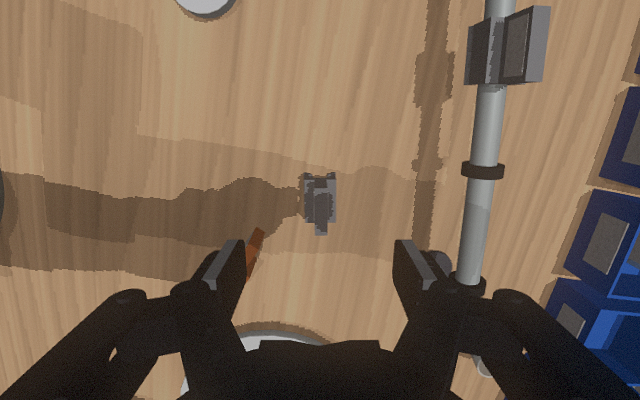

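View pics/s3.png

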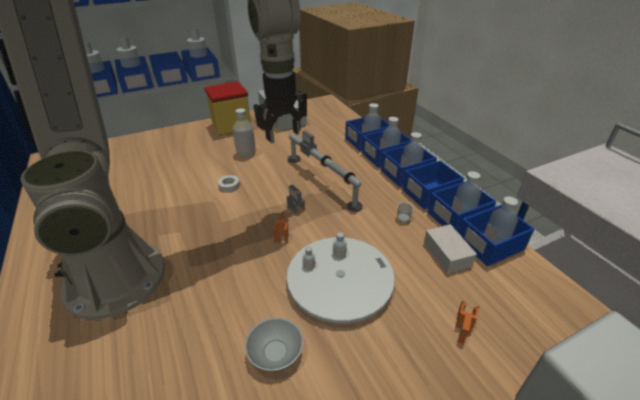

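Run:
```python
from h import *
import pickle
p=pickle.load(open("w6.pkl","rb"))
cv2.imwrite("pics/c6.png",np.hstack([cv2.resize(p["image"][155:250,280:360,::-1],None,fx=5,fy=5),cv2.resize(p["image"][120:310,430:520,::-1],None,fx=2.5,fy=2.5)]))if False else None
W=cloud(p)
B=W[155:250,280:360].reshape(-1,3)
print("bench",np.nanmedian(W[100:150,150:250,2]))
q=B[B[:,2]>.058]; print(len(q),np.percentile(q[:,2],[5,50,95]))
rc=cv2.minAreaRect((q[:,:2]*1000).astype(np.float32)); print(rc)
s=B[(B[:,2]>.028)&(B[:,2]<.042)]; print("saddle",len(s),cv2.minAreaRect((s[:,:2]*1000).astype(np.float32)))
# rail: region cols 440-510, rows 85-310
sub=np.zeros(W.shape[:2],bool); sub[90:280,440:515]=1
zz=W[...,2]; m=sub&(zz>.07)&(zz<.11)
P=W[m]
# per slice along row: center in x and max z
im=p["image"].astype(int).sum(-1)
dark=m&(im<130)
print("dark",dark.sum(),[ (r,dark[r].sum(),np.round(np.nanmedian(W[r][dark[r]],0),4)) for r in range(90,300,1) if dark[r].sum()>8])
# cylinder fit r=0.011: axis (x0+a*y, z0+b*y)
from scipy.optimize import least_squares
t=m&~(im<160)&(np.arange(400)[:,None]>185)&(np.arange(400)[:,None]<262)
Q=W[t]; print(len(Q),Q.min(0),Q.max(0))
def f(v):
    x0,a,z0,b=v; y=Q[:,1]-.07
    d=np.array([a,1,b]); d/=np.linalg.norm(d)
    w=Q-np.array([x0,.07,z0]); return np.linalg.norm(w-np.outer(w@d,d),axis=1)-.011
r=least_squares(f,[.605,-.18,.085,0],loss='soft_l1',f_scale=.001); print(r.x,np.degrees(np.arctan(r.x[1])))
```

```text
bench 0.0011133964499096497
680 [0.06480799 0.06903675 0.07022025]
((477.3908996582031, 55.16753387451172), (12.10746955871582, 46.74753952026367), 9.557943344116211)
saddle 858 ((478.10333251953125, 55.52210998535156), (31.849506378173828, 46.32190704345703), 9.094209671020508)
dark 99 [(279, np.int64(11), array([0.6111, 0.015 , 0.0864]))]
1991 [0.5960552  0.03321746 0.08123166] [0.62759944 0.10954385 0.09877804]
[ 0.61377211 -0.17518684  0.08620023  0.00186936] -9.936632080100905
```

Run:
```python
from h import *
import pickle
p=pickle.load(open("w6.pkl","rb"))
W=cloud(p); im=p["image"].astype(int).sum(-1)
# radial distance from axis; collars r=17
d=np.array([-.1752,1,0]); d/=np.linalg.norm(d); o=np.array([.6138,.07,.0855])
w=W-o; s=w@d; rad=np.linalg.norm(w-s[...,None]*d,axis=-1)
m=(rad<.02)&(W[...,2]>.085); 
for lo in np.arange(-.08,.09,.004):
    k=m&(s>=lo)&(s<lo+.004)
    if k.sum()>5: print(round(lo,3),k.sum(),np.round(np.median(rad[k]),4),int(np.median(im[k])))
```

```text
-0.064 26 0.0179 118
-0.06 63 0.0179 126
-0.056 209 0.0148 120
-0.052 92 0.0115 385
-0.048 103 0.0115 381
-0.044 96 0.0115 381
-0.04 97 0.0115 383
-0.036 102 0.0114 382
-0.032 103 0.0115 391
-0.028 102 0.0114 379
-0.024 96 0.0115 389
-0.02 106 0.0117 391
-0.016 105 0.0114 385
-0.012 105 0.0115 390
-0.008 101 0.0115 386
-0.004 111 0.0114 383
0.0 106 0.0114 387
0.004 112 0.0115 383
0.008 102 0.0116 384
0.012 124 0.0117 383
0.016 105 0.0115 399
0.02 116 0.0118 403
0.024 121 0.0116 429
0.028 115 0.0116 421
0.032 119 0.0115 422
0.036 126 0.0115 418
0.04 129 0.0116 421
0.044 104 0.0168 165
0.048 200 0.0175 156
0.052 207 0.0174 156
0.056 200 0.0121 293
0.06 136 0.0117 419
0.064 139 0.0115 423
0.068 136 0.0115 419
0.072 136 0.0115 420
0.076 137 0.0115 421
0.08 137 0.0114 422
0.084 138 0.0115 421
0.088 142 0.0116 417
```

Run:
```python
from h import *
import pickle
p=pickle.load(open("top0.pkl","rb"))
W=cloud(p)
# collar pixels in crop c1: (424,130)/5.5+(195,150), (636,95)
uv=[(195+424/5.5,150+130/5.5),(195+636/5.5,150+95/5.5)]
print(at_height(p,uv,.094))
```

```text
[[0.60372531 0.11750715 0.094     ]
 [0.62287592 0.01016553 0.094     ]]
```

Run:
```python
from h import *
for z in (.12,.041): plan([.4775,.0553,z],tool(.163,0))
```

```text
xyz [-32.    2.6  84.9] rot [ 0.8 -0.2  0.7]
xyz [-32.3   1.5 163.9] rot [ 0.8 -0.2  0.7]
```

>>> {"op": "arm_command", "data": {
  "motion": [
    {"x": -32, "y": 2, "z": 40, "rx": 0.8, "ry": -0.2, "rz": 0.7, "hand": -0.4},
    {"x": -32, "y": 2.3, "z": 80, "rx": 0.8, "ry": -0.2, "rz": 0.7, "hand": -0.4},
    {"x": -32, "y": 2.5, "z": 85, "rx": 0.8, "ry": -0.2, "rz": 0.7, "hand": -0.4},
    {"x": -32, "y": 2.5, "z": 85, "rx": 0.8, "ry": -0.2, "rz": 0.7, "hand": -0.4}
  ]
}}

```text
clock: 11.25
tcp_pos: [0.478, 0.0552, 0.1209]
orientation: [0.0, 0.647, 0.762, 0.0]
wrist_force: [0.1, 0.2, 0.5]
finger_gap: 0.0601
```

Run:
```python
from h import *
import pickle
print(cur()[0],cur()[2]["finger_gap"])
for z in (.12,.041): plan([.4775,.0553,z],tool(.163,0))
p=viewer.read_camera("wrist"); save(p,"w7.png");pickle.dump(p,open("w7.pkl","wb"))
W=cloud(p); B=W.reshape(-1,3); B=B[(abs(B[:,0]-.4775)<.03)&(abs(B[:,1]-.055)<.035)]
q=B[(B[:,2]>.06)&(B[:,2]<.075)]; print(len(q),np.median(q[:,2]),cv2.minAreaRect((q[:,:2]*1000).astype(np.float32)))
```

```text
[0.47799872 0.05520383 0.1208536 ] 0.06006156585689727
xyz [ 0.2 -0.5  0.9] rot [ 0. -0.  0.]
xyz [ 0.1 -0.5 79.9] rot [ 0. -0.  0.]
1382 0.06902181003913835 ((477.36480712890625, 55.12701416015625), (12.314720153808594, 46.620323181152344), 9.822665214538574)
```

View pics/w7.png

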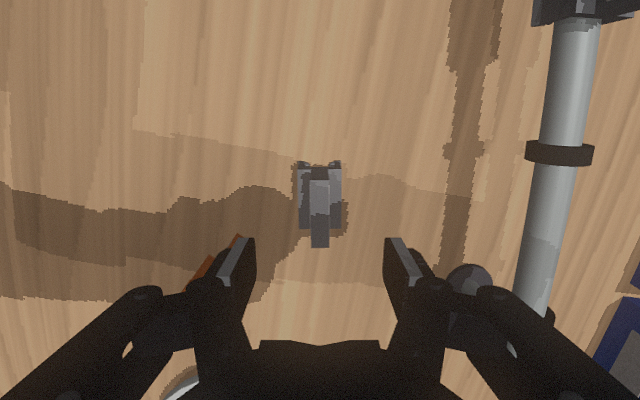

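Run:
```python
from h import *
import pickle
for n in ("w6","top0"):
    p=pickle.load(open(n+".pkl","rb")); W=cloud(p); im=p["image"].astype(int)
    m=(im[...,0]>im[...,2]*3)&(im[...,0]>70)&(W[...,2]>.02)&(W[...,2]<.09)&(abs(W[...,0]-.42)<.08)&(abs(W[...,1])<.08)
    q=W[m]; print(n,len(q),np.percentile(q,2,axis=0),np.percentile(q,98,axis=0))
```

```text
w6 155 [ 0.41093228 -0.03813132  0.0243465 ] [0.42119632 0.0024121  0.04824949]
top0 85 [ 0.37972141 -0.06029134  0.0257341 ] [ 0.41858273 -0.00564753  0.05065677]
```

>>> {"op": "arm_command", "data": {
  "force": 80,
  "motion": [
    {"x": 0, "y": -0.5, "z": 40, "rx": 0, "ry": 0, "rz": 0, "hand": -0.3},
    {"x": 0, "y": -0.5, "z": 70, "rx": 0, "ry": 0, "rz": 0, "hand": -0.3},
    {"x": 0, "y": -0.5, "z": 79, "rx": 0, "ry": 0, "rz": 0, "hand": -0.2},
    {"x": 0, "y": -0.5, "z": 79, "rx": 0, "ry": 0, "rz": 0, "hand": 0},
    {"x": 0, "y": -0.5, "z": 79, "rx": 0, "ry": 0, "rz": 0, "hand": 0.3},
    {"x": 0, "y": -0.5, "z": 79, "rx": 0, "ry": 0, "rz": 0, "hand": 0.6},
    {"x": 0, "y": -0.5, "z": 79, "rx": 0, "ry": 0, "rz": 0, "hand": 1},
    {"x": 0, "y": -0.5, "z": 79, "rx": 0, "ry": 0, "rz": 0, "hand": 1},
    {"x": 0, "y": -0.5, "z": 79, "rx": 0, "ry": 0, "rz": 0, "hand": 1}
  ]
}}

```text
clock: 12.42
tcp_pos: [0.4787, 0.0542, 0.0426]
orientation: [0.001, 0.648, 0.762, 0.001]
wrist_force: [-1.1, -0.3, 5.9]
finger_gap: 0.0107
```

Run:
```python
from h import *
p,r,s=cur(); print(p,s["finger_gap"],s["wrist_force"],r.as_matrix().round(3))
p=viewer.read_camera("wrist"); save(p,"w8.png")
```

```text
[0.47867467 0.05418565 0.04256229] 0.010675616418452116 [-1.14483674 -0.27578199  5.92702486] [[-0.161  0.987  0.003]
 [ 0.987  0.161  0.   ]
 [-0.     0.003 -1.   ]]
```

View pics/w8.png

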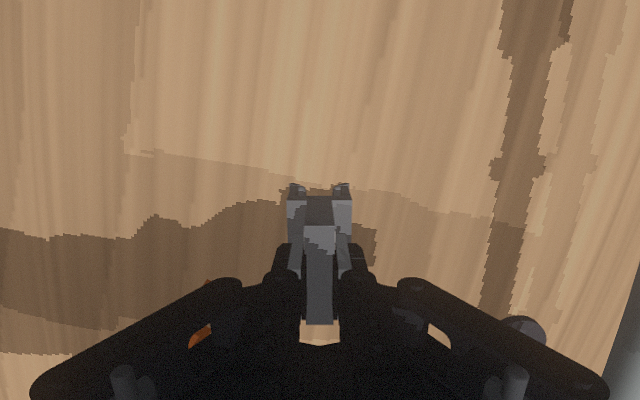

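Run:
```python
from h import *
plan([.4787,.055,.175],tool(.1735,0)); plan([.614,.066,.168],tool(.1735,0))
```

```text
xyz [   0.8    0.6 -132.5] rot [ 0.2  0.  -0.7]
xyz [ -10.1  135.9 -125. ] rot [ 0.2  0.  -0.7]
```

>>> {"op": "arm_command", "data": {
  "motion": [
    {"x": 0, "y": 0, "z": -40, "rx": 0.2, "ry": 0, "rz": -0.7, "hand": 1},
    {"x": 0, "y": 0, "z": -90, "rx": 0.2, "ry": 0, "rz": -0.7, "hand": 1},
    {"x": 0, "y": 0, "z": -132, "rx": 0.2, "ry": 0, "rz": -0.7, "hand": 1},
    {"x": 0, "y": 10, "z": -132, "rx": 0.2, "ry": 0, "rz": -0.7, "hand": 1},
    {"x": -5, "y": 60, "z": -130, "rx": 0.2, "ry": 0, "rz": -0.7, "hand": 1},
    {"x": -10, "y": 110, "z": -128, "rx": 0.2, "ry": 0, "rz": -0.7, "hand": 1},
    {"x": -10, "y": 136, "z": -125, "rx": 0.2, "ry": 0, "rz": -0.7, "hand": 1},
    {"x": -10, "y": 136, "z": -125, "rx": 0.2, "ry": 0, "rz": -0.7, "hand": 1},
    {"x": -10, "y": 136, "z": -125, "rx": 0.2, "ry": 0, "rz": -0.7, "hand": 1}
  ]
}}

```text
clock: 13.6
tcp_pos: [0.612, 0.0662, 0.1653]
orientation: [-0.002, 0.643, 0.766, -0.002]
wrist_force: [-0.1, -0.1, -0.9]
finger_gap: 0.0103
```

Run:
```python
from h import *
import pickle
p,r,s=cur(); print(p,s["finger_gap"],s["wrist_force"],r.as_matrix().round(3))
plan([.614,.066,.168],tool(.1735,0))
p=viewer.read_camera("wrist"); save(p,"w9.png");pickle.dump(p,open("w9.pkl","wb"))
```

```text
[0.61197522 0.06623743 0.16528558] 0.010264780437897015 [-0.1385622  -0.14368079 -0.91805189] [[-0.173  0.985 -0.006]
 [ 0.985  0.173  0.   ]
 [ 0.001 -0.005 -1.   ]]
xyz [-0.6  1.9 -2.7] rot [-0.3 -0.1  0. ]
```

View pics/w9.png

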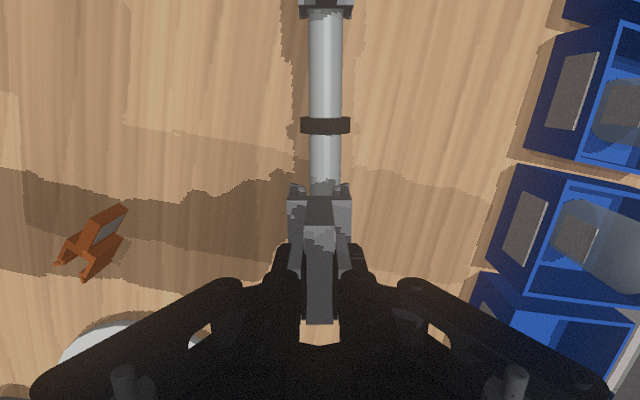

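Run:
```python
from h import *
import pickle
from scipy.optimize import least_squares
p=pickle.load(open("w9.pkl","rb")); W=cloud(p)
cp,r,s=cur()
q=r.inv().apply((W-cp).reshape(-1,3)).reshape(W.shape)*1000  # tool mm
sub=np.zeros(W.shape[:2],bool); sub[20:112,300:352]=1; sub[138:180,300:352]=1
m=sub&(abs(W[...,2]-.09)<.012); Q=q[m]
f=lambda v: np.hypot(Q[:,1]-v[0]-v[1]*Q[:,0]/1000,Q[:,2]-v[2]-v[3]*Q[:,0]/1000)-11
sol=least_squares(f,[0,0,80,0],loss='soft_l1',f_scale=1).x; print("rail axis tool y0, slope mrad, z, slope",sol.round(2), "pts",m.sum(), W[m][:,1].min())
# holder saddle: world z ~ origin+11..19 ; plate
hb=np.zeros(W.shape[:2],bool); hb[180:330,270:370]=1
for zlo,zhi,n in ((-30,-20,"platetop"),(4,14,"saddle"),(14,32,"jaws")):
    k=hb&(q[...,2]>zlo)&(q[...,2]<zhi); a=q[k]
    if len(a)>5: print(n,len(a),np.percentile(a,[2,50,98],axis=0).round(1).tolist())
a=q[190:235,280:360].reshape(-1,3)
rows=[(rr,[(c,q[rr,c].round(1).tolist()) for c in range(284,358,6)]) for rr in (200,215,)]
for x in rows: print(x)
```

```text
rail axis tool y0, slope mrad, z, slope [ 3.34 -3.9  79.65  2.22] pts 4373 0.08231296287713243
platetop 3585 [[-20.6, -17.2, -29.2], [7.7, -0.9, -25.7], [24.1, 15.3, -20.8]]
saddle 1600 [[3.4, -16.4, 5.6], [17.7, -0.4, 7.4], [24.3, 15.0, 13.3]]
jaws 214 [[19.5, -16.5, 14.1], [23.9, -6.2, 23.9], [24.3, 15.1, 31.9]]
(200, [(284, [-25.7, -35.9, 165.7]), (290, [24.3, -14.9, 6.2]), (296, [23.7, -12.1, 7.9]), (302, [23.6, -9.2, 8.3]), (308, [24.1, -6.2, 6.6]), (314, [24.0, -3.3, 6.9]), (320, [23.9, -0.4, 7.2]), (326, [24.0, 2.5, 6.9]), (332, [24.1, 5.4, 6.8]), (338, [24.2, 8.2, 6.3]), (344, [23.9, 11.2, 7.3]), (350, [23.7, 14.2, 7.8]), (356, [-25.5, 35.8, 165.3])])
(215, [(284, [-40.9, -36.2, 163.9]), (290, [16.5, -15.1, 6.5]), (296, [16.3, -12.2, 7.0]), (302, [16.0, -9.3, 7.9]), (308, [23.6, -5.6, -13.1]), (314, [24.3, -3.0, -14.9]), (320, [24.5, -0.5, -15.5]), (326, [23.8, 2.1, -13.5]), (332, [24.1, 4.6, -14.5]), (338, [16.4, 8.4, 6.7]), (344, [16.2, 11.4, 7.3]), (350, [16.4, 14.3, 6.7]), (356, [-41.3, 36.3, 164.9])])
```

>>> {"op": "arm_command", "data": {
  "motion": [
    {"x": 0, "y": 3, "z": 0, "rx": -0.3, "ry": -0.1, "rz": 0, "hand": 1},
    {"x": 0, "y": 3, "z": 0, "rx": -0.3, "ry": -0.1, "rz": 0, "hand": 1},
    {"x": 0, "y": 3, "z": 12, "rx": -0.3, "ry": -0.1, "rz": 0, "hand": 1},
    {"x": 0, "y": 3, "z": 24, "rx": -0.3, "ry": -0.1, "rz": 0, "hand": 1},
    {"x": 0, "y": 3, "z": 30, "rx": -0.3, "ry": -0.1, "rz": 0, "hand": 1},
    {"x": 0, "y": 3, "z": 30, "rx": -0.3, "ry": -0.1, "rz": 0, "hand": 1},
    {"x": 0, "y": 3, "z": 30, "rx": -0.3, "ry": -0.1, "rz": 0, "hand": 1}
  ]
}}

```text
clock: 14.52
tcp_pos: [0.6164, 0.0667, 0.1368]
orientation: [0.002, 0.643, 0.766, 0.001]
wrist_force: [0.2, -0.3, -1.3]
finger_gap: 0.01
```

Run:
```python
from h import *
p,r,s=cur(); print(p,s["finger_gap"],s["wrist_force"],s["ft_torque"],r.as_matrix().round(3))
p=viewer.read_camera("side"); cv2.imwrite("pics/s4.png",cv2.resize(p["image"][90:240,260:420,::-1],None,fx=4,fy=4))
```

```text
[0.61643986 0.06670043 0.13675473] 0.010016073509562741 [ 0.20515682 -0.33547132 -1.25903403] [0.02587054 0.01476184 0.00639829] [[-0.173  0.985  0.003]
 [ 0.985  0.173 -0.001]
 [-0.001  0.003 -1.   ]]
```

View pics/s4.png

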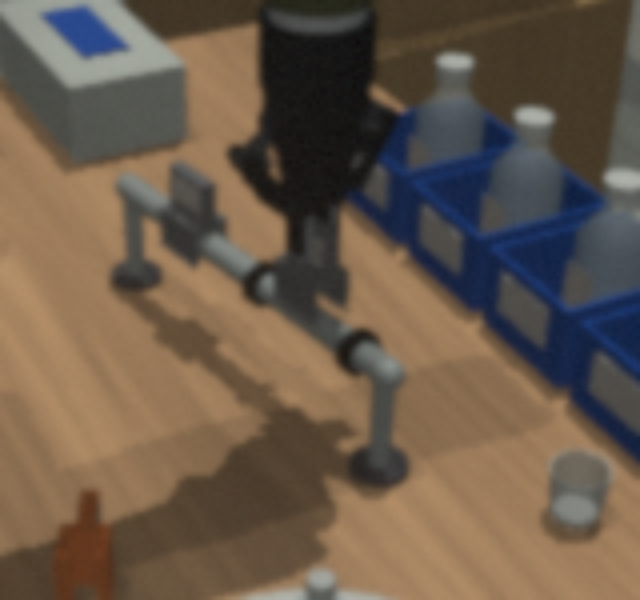

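>>> {"op": "arm_command", "data": {
  "motion": [
    {"x": 0, "y": -0.7, "z": 5, "rx": 0, "ry": 0, "rz": 0, "hand": 1},
    {"x": 0, "y": -0.7, "z": 10, "rx": 0, "ry": 0, "rz": 0, "hand": 1},
    {"x": 0, "y": -0.7, "z": 10, "rx": 0, "ry": 0, "rz": 0, "hand": 1}
  ]
}}

```text
clock: 14.95
tcp_pos: [0.6161, 0.0665, 0.1278]
orientation: [0.002, 0.643, 0.766, 0.001]
wrist_force: [-1.2, -0.2, 4.9]
finger_gap: 0.0105
```

Run:
```python
from h import *
p,r,s=cur(); print(p,s["finger_gap"],s["wrist_force"],s["ft_torque"],r.as_matrix().round(3))
```

```text
[0.61613202 0.06654737 0.12775959] 0.010503062528769562 [-1.21084033 -0.23360757  4.87674367] [-0.0646051   0.29281465  0.00334136] [[-0.173  0.985  0.005]
 [ 0.985  0.173 -0.001]
 [-0.002  0.005 -1.   ]]
```

>>> {"op": "arm_command", "data": {
  "motion": [
    {"x": 0, "y": -0.6, "z": 3, "rx": 0.2, "ry": 0, "rz": 0, "hand": 1},
    {"x": 0, "y": -0.6, "z": 6, "rx": 0.2, "ry": 0, "rz": 0, "hand": 1},
    {"x": 0, "y": -0.6, "z": 10, "rx": 0.2, "ry": 0, "rz": 0, "hand": 1}
  ]
}}

```text
clock: 15.32
tcp_pos: [0.6159, 0.0664, 0.118]
orientation: [0.001, 0.643, 0.766, 0.0]
wrist_force: [-1.3, 0.2, 1.6]
finger_gap: 0.0104
```

Run:
```python
from h import *
p,r,s=cur(); print(p,s["finger_gap"],s["wrist_force"],s["ft_torque"],r.as_matrix().round(3))
```

```text
[0.61585856 0.06640995 0.11803027] 0.010437442845391135 [-1.32846984  0.2012971   1.58205205] [-0.03319024  0.16722557 -0.03209138] [[-0.173  0.985  0.002]
 [ 0.985  0.173 -0.002]
 [-0.002  0.002 -1.   ]]
```

>>> {"op": "arm_command", "data": {
  "motion": [
    {"x": 0, "y": -0.5, "z": 2.5, "rx": 0.1, "ry": 0, "rz": 0, "hand": 1},
    {"x": 0, "y": -0.5, "z": 5, "rx": 0.1, "ry": 0, "rz": 0, "hand": 1},
    {"x": 0, "y": -0.5, "z": 5, "rx": 0.1, "ry": 0, "rz": 0, "hand": 1}
  ]
}}

```text
clock: 15.7
tcp_pos: [0.6149, 0.0665, 0.1118]
orientation: [-0.0, 0.643, 0.766, -0.001]
wrist_force: [0.8, 0.2, 2.6]
finger_gap: 0.0104
```

Run:
```python
from h import *
p,r,s=cur(); print(p,s["finger_gap"],s["wrist_force"],s["ft_torque"])
```

```text
[0.61489354 0.06645299 0.11179205] 0.010398033757992257 [0.7555539  0.2342683  2.59040974] [ 0.06103121 -0.08486824  0.01446542]
```

>>> {"op": "arm_command", "data": {
  "motion": [
    {"x": 0, "y": 0, "z": 2, "rx": 0, "ry": 0, "rz": 0, "hand": 1},
    {"x": 0, "y": 0, "z": 3.5, "rx": 0, "ry": 0, "rz": 0, "hand": 1},
    {"x": 0, "y": 0, "z": 3.5, "rx": 0, "ry": 0, "rz": 0, "hand": 1}
  ]
}}

```text
clock: 16.08
tcp_pos: [0.6149, 0.0665, 0.1117]
orientation: [0.001, 0.643, 0.766, -0.0]
wrist_force: [-6.6, -0.6, 20.8]
finger_gap: 0.0106
```

Run:
```python
from h import *
p,r,s=cur(); print(p,s["finger_gap"],s["wrist_force"],s["ft_torque"])
p=viewer.read_camera("side"); cv2.imwrite("pics/s5.png",cv2.resize(p["image"][90:240,260:420,::-1],None,fx=4,fy=4))
```

```text
[0.61494981 0.0664688  0.11168276] 0.010630589005401741 [-6.58251345 -0.62568333 20.8325888 ] [-0.01213411  1.38272314  0.02757847]
```

View pics/s5.png

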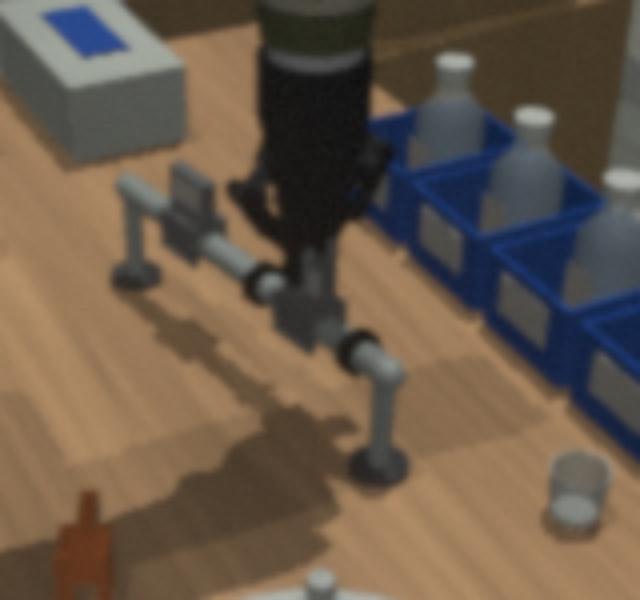

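>>> {"op": "arm_command", "data": {
  "motion": [
    {"x": 0, "y": 0, "z": -3, "rx": 0, "ry": 0, "rz": 0, "hand": 1},
    {"x": 0, "y": 0, "z": -3, "rx": 0, "ry": 0, "rz": 0, "hand": 0.5},
    {"x": 0, "y": 0, "z": -3, "rx": 0, "ry": 0, "rz": 0, "hand": 0.1},
    {"x": 0, "y": 0, "z": -3, "rx": 0, "ry": 0, "rz": 0, "hand": -0.3},
    {"x": 0, "y": 0, "z": -3, "rx": 0, "ry": 0, "rz": 0, "hand": -0.3},
    {"x": 0, "y": 0, "z": -30, "rx": 0, "ry": 0, "rz": 0, "hand": -0.3},
    {"x": 0, "y": 0, "z": -70, "rx": 0, "ry": 0, "rz": 0, "hand": -0.3},
    {"x": 0, "y": -30, "z": -110, "rx": 0, "ry": 0, "rz": 0, "hand": -0.3},
    {"x": 0, "y": -60, "z": -120, "rx": 0, "ry": 0, "rz": 0, "hand": -0.3},
    {"x": 0, "y": -60, "z": -120, "rx": 0, "ry": 0, "rz": 0, "hand": -0.3}
  ]
}}

```text
clock: 17.38
tcp_pos: [0.5548, 0.0561, 0.23]
orientation: [0.001, 0.643, 0.766, -0.001]
wrist_force: [-0.2, 0.2, 0.6]
finger_gap: 0.0552
```

Run:
```python
from h import *
import pickle
p,r,s=cur(); print(p,s["finger_gap"],s["wrist_force"])
p=viewer.read_camera("wrist"); save(p,"w10.png"); 
ps=viewer.read_camera("side"); save(ps,"s6.png")
W=cloud(p)
B=W.reshape(-1,3); B=B[(abs(B[:,0]-.6145)<.03)&(abs(B[:,1]-.066)<.035)]
q=B[(B[:,2]>.125)]; print("top",len(q),np.percentile(q[:,2],[5,50,95]),cv2.minAreaRect((q[:,:2]*1000).astype(np.float32)))
q=B[(B[:,2]>.099)&(B[:,2]<.109)]; print("saddle",len(q),np.median(q[:,2]),cv2.minAreaRect((q[:,:2]*1000).astype(np.float32)))
```

```text
[0.55484216 0.05610181 0.23004363] 0.055232823806739606 [-0.21390616  0.24712527  0.59874878]
top 14772 [0.13814017 0.29940854 0.3243005 ] ((603.578125, 65.57720947265625), (34.689083099365234, 46.27851867675781), 10.768890380859375)
saddle 867 0.10498250430401138 ((613.7376708984375, 67.46239471435547), (32.880592346191406, 46.41876220703125), 9.978538513183594)
```

View pics/w10.png

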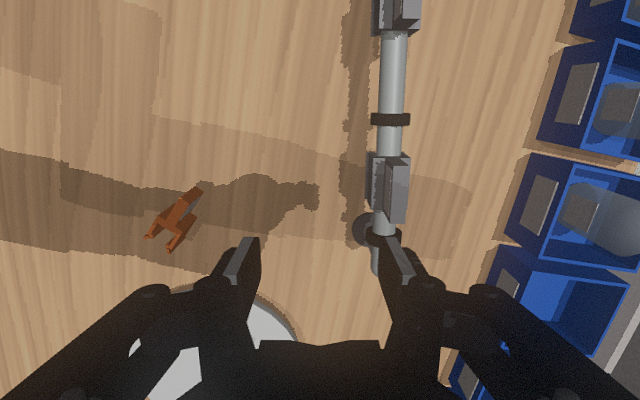

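View pics/s6.png

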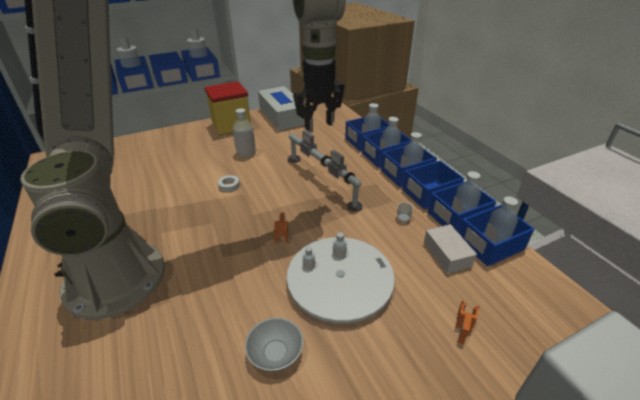

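Run:
```python
from h import *
p=viewer.read_camera("wrist"); W=cloud(p)[0:245,340:440]
B=W.reshape(-1,3)
for n,c in (("new",(.6145,.066)),("fitted",None)):
    if c: k=B[(abs(B[:,0]-c[0])<.03)&(abs(B[:,1]-c[1])<.035)]
    else: k=B[(B[:,1]>.13)&(B[:,0]>.55)&(B[:,0]<.63)]
    for lo,hi in ((.1335,.145),(.1,.109)):
        q=k[(k[:,2]>lo)&(k[:,2]<hi)]; print(n,len(q),np.median(q[:,2]),cv2.minAreaRect((q[:,:2]*1000).astype(np.float32)))
```

```text
new 1061 0.13805665419393842 ((613.2056884765625, 67.35089874267578), (12.991549491882324, 46.482295989990234), 9.965926170349121)
new 871 0.10505940675993161 ((613.699951171875, 67.3829574584961), (32.792144775390625, 46.65756607055664), 10.11151123046875)
fitted 389 0.13803330941881836 ((591.7734375, 194.27894592285156), (13.505870819091797, 11.734308242797852), 7.985146999359131)
fitted 595 0.10514709789175315 ((591.2537841796875, 198.40444946289062), (32.7822380065918, 20.375850677490234), 10.004423141479492)
```

The new holder sits at the same height as the one already fitted. It is upright, parallel to the rail and about midway between the collars, and the gripper is clear, so I'm handing in.

```bash
python3 -c "
from h import *
print(hand_in())"
```

```text
the job is handed in; nothing more can be done
None
```

The holder is snapped onto the rail between the two collars, and I handed the job in at about 18 s on the robot's clock. No verdict is reported.

- **Lift and stand:** I gripped the holder by its plate with the tool leaning 45°, lifted it off the turntable, turned it 90° and stood it on the bench jaws down. I then let go and backed off. The camera showed it standing, with its plate top about 69 mm high against an expected 68 mm.
- **Fitting:** I took it again from straight above by the plate and pressed it onto the rail. At the end it stopped moving down while the force rose to about 21 N.

The last checks, after release:

| Check | Measured | Compared with |
|---|---|---|
| Plate-top height | 138.1 mm | 138.0 mm on the holder already fitted |
| Saddle-top height | 105.1 mm | 105.1 mm on the holder already fitted |
| Yaw | about 10.0° | 9.9° for the rail |
| Plate lean | about 0.5 mm over 33 mm | upright |
| Position along the tube | about 1 mm from the middle | ±30 mm allowed |

The arm is about 120 mm up and clear of everything. The vials and the saline bottle are still standing, and the orange look-alikes were not touched.

Two measurements disagreed. The top and wrist cameras differed by 2–4 mm on where the rail lies across its width. I used the wrist view and corrected by the side force while pressing. When I stood the holder on the bench, it also touched down about 3.5 mm earlier than my estimate of the grip, with about 9 N, so I eased off before letting go.

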